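Dispense one wheel spacer into the kit tray

ROBOT

A 6-joint arm with a two-finger parallel gripper is mounted at the origin on a cart in front of the work surface, level with it; the furniture and walls round the work are solid. World frame = base frame: x ahead of the robot, y to its left, z up, the work surface at z = 0. Lengths are in m, angles in rad, forces in N, time in s.
With the tool pointing down it reaches from about 0.4 to 0.825 m from the base axis. Payload 7 kg.
Tool frame: the origin (TCP) lies midway between the tips of the shut fingers; the grasp point (between the pads) lies 19 mm behind it; z points along the fingers, y is the line along which they close (so a half turn about z gives the same grasp; the last joint's range is limited). The gripper opens to 88 mm and grips with 3 to 60 N. Pads are 19 mm wide; open, the fingers measure 130 mm over their backs; the gripper's body (78 mm by 193 mm) begins 47 mm behind the grasp point.
Start: joints at [-0.857, 0.359, 0.012, 0, -1.224, -0.288], TCP at [0.279, -0.615, 0.227] pointing down, gripper open.
Joint ranges: [-3.07, 3.07], [-1.43, 2.12], [-1.02, 1.25], [-3.03, 1.67], [-3.05, -0], [-3.03, 3.03]. Speed limits (rad/s): [2.39, 2.39, 3.01, 3.14, 3.14, 3.14].

INTERFACE

Orientations are given as a unit quaternion [w, x, y, z].
In Python, from station import * gives the robot as it stands. The module is installed in compiled form; this text tells all that it offers.
- The arm moves only by the shell command python3 -m crank 'ROWS' [FORCE]. ROWS is JSON, a list that holds one entry, the list of rows, each a list of 7 numbers: the opening, from 0 (shut) to 1 (fully open), then the shift along the tool's x, y, z in cm, then the turn, a rotation vector about the tool's x, y, z in rad. In form: [[[grip, dx, dy, dz, rx, ry, rz], ...]]. A call has 1 to 20 rows; each row shifts and turns the commanded pose from where the row before left it, along the tool's axes as they then stand; what a row does not reach is not made up. A row lasts 1/8 s, in which the tool goes at most 62.5 mm and 10.7 degrees, less where a joint would pass 70% of its speed; a pose out of reach is approached as far as the arm can. A call with a gripper value outside its range is refused whole. The fingers move at their own pace and stop on an object; FORCE is the grip in N (left out, the last holds). Time passes only in rows, so rows that do not move let the fingers close. It gives the time, the measured TCP pose, the force, the opening and the grip force at its end, in the units of the state.
- read_state(): the state, without advancing time (a new reading comes with each control period).
- grab_frame(name): name is "side" or "top"; returns (picture, depth): 420x560x3 uint8, red, green, blue; 420x560 float32, m along the optical axis (not along the pixel's ray), 0 where there is no reading.
- calibration(name): a dict with "fovy" (degrees; the focal length in pixels is half the picture's height over the tangent of half this angle, whatever the lens; pixels are square), "cx", "cy" (the principal point, pixels), "extrinsics" (4x4, takes a point from camera to world coordinates). Camera axes: x right, y down, z forward; pixel columns grow to the right and rows downward; lengths in m; the calibration is good to about 2 mm. A picture is of the moment at which its call begins. calibration takes no time and is no camera call.
- job_done(): hands the job in; it is judged then, once.
The state is a dict: "t": time; "q": joint angles; "dq": joint speeds; "joint_torque": joint torques, N m; "tcp_pos": TCP position; "ee_rot": TCP orientation; "contact_force": force on the tool from outside, world axes, zero at the start; "moment": the same for the moment, N m; "finger_gap": finger opening in m; "finger_force": force on a finger pad.
Only numpy, scipy, OpenCV 4.12 (cv2) and the standard library are available. Lean on these libraries where they do the work, as an engineer would, in place of code of your own. Each camera call takes 0.05 s, during which the arm holds its last target. There are 200 camera calls.

TASK

Push the sprung slide of the spacer dispenser fully home so that exactly one spacer comes out onto its apron, and let the slide spring all the way back. Then set that spacer down gently, lying flat, in the large empty pocket of the kit tray, leaving the other spacers in the magazine and the wheel nuts standing in theirs.

Things in the scene. Friction and masses are not known exactly. Their poses are not given: they have to be found in the camera images.
- dispenser: Spacer dispenser, fixed. Origin: at worktop height under the axis of its magazine; z up; +y: way the slide is pushed and spacers come out. Grey base 76 mm (x), y -71 to +89 mm, 8 mm thick; open apron beyond y = 25 mm, lip 6 mm high at its end. Aluminium magazine 51 x 51 mm outside, top 54 mm above the worktop, three spacers stacked inside. Low rails (top 14 mm, 51 mm over both) flank the slide.
- slide (a joint): Sprung slide, m: 0 = at rest, sprung back; 0.046 = fully home on its stop. The spring pushes back with 3 N at rest, 8 N at home. When it is home the lowest spacer is out on the apron, its centre about 46 mm in +y from the dispenser's origin, clear of the magazine.
- push_plate (a point): Centre of the outer face of the black push plate at the rear (-y) end of the slide, 27 mm above the worktop; moves with the slide. The plate is 44 mm wide (x), 34 mm high (10 to 44 mm above the worktop), 8 mm thick; push it in the dispenser's +y direction. Axes as the dispenser's.
- spacer_0: The lowest spacer in the magazine, the one that comes out: plain square steel plate, 40 x 40 mm, 12 mm thick, about 0.11 kg, with a dark round mark of 14 mm in the middle of both faces. Origin: centre of its underside, z up; x and y along its sides, parallel to the dispenser's at the start.
- spacer_1: The middle spacer, like spacer_0; it drops to the bottom of the magazine when the slide springs back. Origin: centre of its underside.
- spacer_2: The upper spacer, like spacer_0. Origin: centre of its underside.
- kit_tray: Grey kit tray, fixed, 136 (x) x 124 (y) mm, walls 14 mm high and 4 mm thick, floor 3 mm thick. Origin: centre of its underside. A divider (12 mm high) at x = 28 to 32 mm parts the large empty pocket on the -x side (92 x 116 mm inside) from the narrow one on the +x side that holds three wheel nuts.
- pocket (a point): Centre of the floor of the tray's large empty pocket, 3 mm above the worktop; axes as the tray's.
- wheel_nut_0: Steel wheel nut, 25 mm across, 32 mm high, standing in the tray's narrow pocket. Origin: centre of its underside.
- wheel_nut_1: Steel wheel nut, 25 mm across, 32 mm high, standing in the tray's narrow pocket. Origin: centre of its underside.
- wheel_nut_2: Steel wheel nut, 25 mm across, 32 mm high, standing in the tray's narrow pocket. Origin: centre of its underside.
Mind the look-alikes: they are no part of the job. Leave any green look-alike of the wheel_nut_2 alone.

How it is judged:
On the way, in this order (a step that is already met when the one before it is completed fails the run):
1. the slide is pushed fully home (within 2 mm of its stop) (value of joint slide above 0.044 m), for 0.05 s.
2. the slide has sprung back (within 3 mm) and the spacer lies out on the apron (value of joint slide below 0.003 m and y of spacer_0 in the frame of dispenser above 0.04 m), for 0.2 s.
At the end, for the whole second after the job is handed in: The spacer that came out lies flat (within 0.15 rad) and at rest on the floor of the tray's large pocket; the slide is back at rest within 3 mm; the other two spacers are still in the magazine (axis within 10 mm of the magazine's); the three wheel nuts still stand in their pocket (x of spacer_0 in the frame of pocket between -0.03 and 0.03 m and y of spacer_0 in the frame of pocket between -0.042 and 0.042 m and z of spacer_0 in the frame of pocket below 0.004 m and (angle between spacer_0's own z axis and vertical below 0.15 rad or angle between spacer_0's own z axis and vertical above 2.99 rad) and linear speed of spacer_0 below 0.02 m/s and value of joint slide below 0.003 m and horizontal distance between each of spacer_1, spacer_2 and dispenser below 0.01 m and angle between each of wheel_nut_0, wheel_nut_1, wheel_nut_2's own z axis and vertical below 0.3 rad); the robot touches nothing.
It fails at once if a second spacer leaves the magazine (horizontal distance between any of spacer_1, spacer_2 and dispenser above 0.015 m).
It fails at once if a wheel nut is tipped over or moved by more than 40 mm (distance of any of wheel_nut_0, wheel_nut_1, wheel_nut_2 from where it was at the start of the episode above 0.04 m or angle between any of wheel_nut_0, wheel_nut_1, wheel_nut_2's own z axis and vertical above 0.6 rad).
It fails at once if the spacer is dropped or thrown into the tray (falls faster than 0.7 m/s, a drop of about 25 mm) (horizontal distance between spacer_0 and pocket below 0.06 m and z of spacer_0 in the frame of pocket below 0.03 m and linear speed of spacer_0 above 0.7 m/s).
It also fails if it takes over 48 s, if anything falls off the work surface, if the arm or the gripper's body presses on something with over 40 N, if the wrist force passes 120 N, or if a joint passes its speed limit or range.

## Working session

There is one attempt and no reset: what is moved stays moved. The work goes in short steps, Python scripts to look and compute and a shell command to move; the robot and the scene stay as the last step left them, time stands still between calls to the robot, and variables do not carry over. Pictures are saved under pics/ and viewed, at most 10 in all, crops included, and the job is handed in when it is done.

```bash
mkdir -p pics
cat > h.py <<'E'
from station import *
import numpy as np, cv2
def cam(n):
    c=calibration(n); f=210/np.tan(np.radians(c["fovy"])/2); return f,c["cx"],c["cy"],np.array(c["extrinsics"])
def ray(n,u,v,z):
    f,cx,cy,T=cam(n); d=T[:3,:3]@np.array([(u-cx)/f,(v-cy)/f,1]); o=T[:3,3]; return o+d*(z-o[2])/d[2]
def cloud(n,D):
    f,cx,cy,T=cam(n); v,u=np.mgrid[:D.shape[0],:D.shape[1]]
    P=np.stack([(u-cx)/f*D,(v-cy)/f*D,D],-1); W=P@T[:3,:3].T+T[:3,3]; W[D==0]=np.nan; return W
E
python3 - <<'E'
from h import *
for n in("top","side"):
    p,d=grab_frame(n); cv2.imwrite(f"pics/{n}0.png",p[:,:,::-1]); np.savez(f"{n}0.npz",p=p,d=d); print(n,calibration(n))
s=read_state(); print(s)
E
```

```text
top {'fovy': 43.773437127392654, 'cx': 280.4696550351984, 'cy': 206.91589847981393, 'extrinsics': array([[-0.02400505, -0.99821308,  0.05472117,  0.44785934],
       [-0.99955064,  0.02298228, -0.01924399,  0.22459969],
       [ 0.01795199, -0.05515853, -0.99831621,  1.10105165],
       [ 0.        ,  0.        ,  0.        ,  1.        ]])}
side {'fovy': 47.940198282659765, 'cx': 277.37893954061167, 'cy': 213.59432137006746, 'extrinsics': array([[ 0.88767003, -0.21545689,  0.40696468,  0.16401923],
       [-0.46047005, -0.42116826,  0.78139915, -0.46770638],
       [ 0.00304278, -0.88101965, -0.47306989,  0.47577974],
       [ 0.        ,  0.        ,  0.        ,  1.        ]])}
{'t': 0.1, 'q': array([-8.56940985e-01,  3.59312708e-01,  1.11448547e-02, -3.13759135e-04,
       -1.22410345e+00, -2.88117558e-01]), 'dq': array([-0.00103167, -0.00056528,  0.00117426,  0.00075718, -0.00043041,
        0.00017844]), 'joint_torque': array([-1.46864400e-03, -5.84161305e+01,  2.93751884e+01,  7.01547414e+00,
        1.02115722e-02, -4.15409863e-05]), 'tcp_pos': array([ 0.27857275, -0.61434764,  0.22571464]), 'ee_rot': array([-2.24830341e-04, -2.11212634e-01,  9.77439849e-01,  7.17704251e-04]), 'contact_force': array([ 1.2765531 , -0.30009469,  0.75308483]), 'moment': array([ 0.03871975, -0.00200882, -0.01459011]), 'finger_force': 0.0, 'finger_gap': 0.08768257931038895}
```

View pics/top0.png

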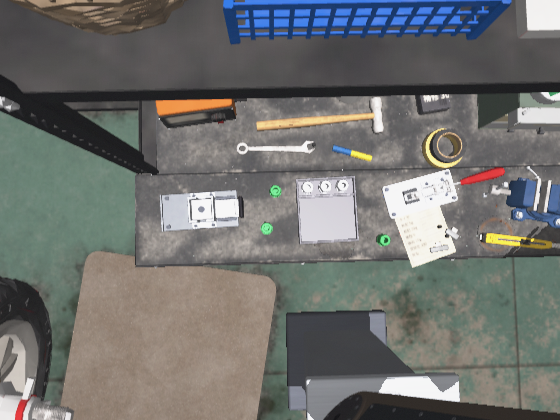

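View pics/side0.png

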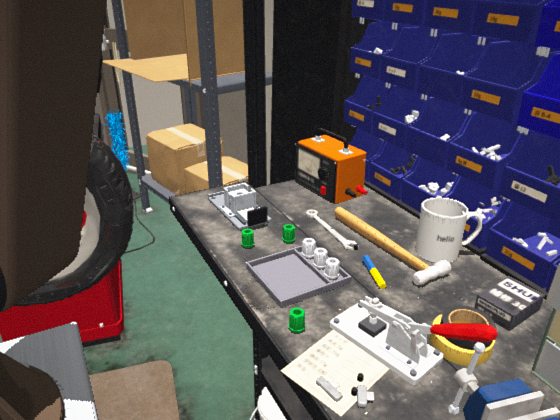

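Top view: the dispenser is at about (200,210) with its apron to the left (162–190) and its black push plate at (240,207). The tray is at (327,210) with three steel nuts along its upper edge (307–343,186). Green look-alike nuts stand at (275,190), (266,228) and (384,239). I'll measure and enlarge the area.

Run:
```python
from h import *
z=np.load("top0.npz"); p,d=z["p"],z["d"]; W=cloud("top",d)
c=cv2.resize(p[170:260,150:370],None,fx=3.6,fy=3.6,interpolation=cv2.INTER_CUBIC); cv2.imwrite("pics/c0.png",c[:,:,::-1])
def rect(mask,u0,u1,v0,v1,name,zz):
    m=np.zeros(mask.shape,np.uint8); m[v0:v1,u0:u1]=mask[v0:v1,u0:u1]
    n,l,st,ce=cv2.connectedComponentsWithStats(m)
    i=1+np.argmax(st[1:,4]); pts=np.argwhere(l==i)[:,::-1]
    w=np.array([ray("top",u,v,zz)[:2] for u,v in pts]).astype(np.float32)*1000
    r=cv2.minAreaRect(w); print(name,st[i],np.round(r[0],1),np.round(r[1],1),round(r[2],1),"z",np.nanmedian(W[l==i][:,2]).round(4))
Z=W[:,:,2]
print("bench z",np.nanmedian(Z[150:165,150:350]), np.nanmedian(Z[245:255,190:280]))
rect((Z>.045)&(Z<.065),180,228,180,240,"magazine top",.054)
rect((Z>.035)&(Z<.05),229,255,180,240,"plate top",.044)
rect((Z>.004),155,250,180,240,"disp",.008)
rect((Z>.0015)&(Z<.06),290,370,170,255,"tray",.010)
rect((Z>.022)&(Z<.05),255,290,180,205,"g1",.032);rect((Z>.022)&(Z<.05),255,290,215,240,"g2",.032)
g=(p[:,:,1].astype(int)>p[:,:,0]+60)
for n,b in(("g1",(255,290,180,205)),("g2",(255,290,215,240))): rect(g,*b,n+"col",.02)
print("row of Z at y=210 every 4:",[(u,round(float(Z[210,u])*1000)) for u in range(150,360,3)])
# obstacles above 0.1
for v in (60,85,92,97,105,120): print(v,np.round(W[v,200],3),np.round(W[v,320],3))
```

```text
bench z 0.0011563365632352163 0.0009070554886078108
magazine top [187 195  28  27 390] [506.3 364.1] [50.7 52.3] 2.5 z 0.0484
plate top [238 196   5  21  84] [509.6 286. ] [ 8.1 40.6] 88.9 z 0.0444Traceback (most recent call last):
  File "<stdin>", line 14, in <module>
  File "<stdin>", line 8, in rect
  File "h.py", line 6, in ray
    f,cx,cy,T=cam(n); d=T[:3,:3]@np.array([(u-cx)/f,(v-cy)/f,1]); o=T[:3,3]; return o+d*(z-o[2])/d[2]
              ~~~^^^
  File "h.py", line 4, in cam
    c=calibration(n); f=210/np.tan(np.radians(c["fovy"])/2); return f,c["cx"],c["cy"],np.array(c["extrinsics"])
ValueError: time passes only in moves, steps and waits
```

View pics/c0.png

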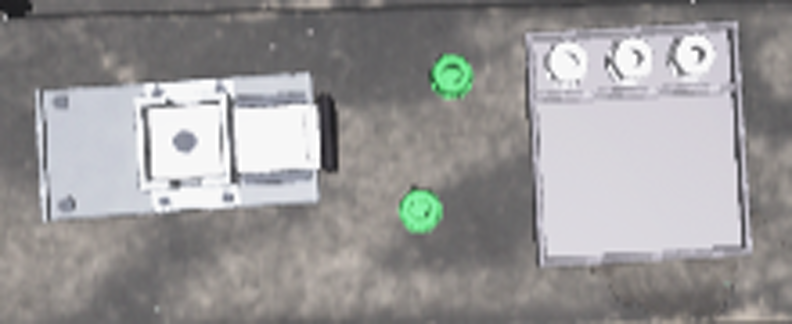

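The crop confirms it: apron and lip on the left, magazine with the round mark at crop (184,141), push plate at (328,133), open tray pocket at (640,180), and green nuts at (452,75) and (420,210). I'll finish the measurement with the calibration cached.

```bash
sed -i 's/^def cam(n):/import functools\n@functools.lru_cache(None)\ndef cam(n):/' h.py
python3 - <<'E'
from h import *
z=np.load("top0.npz"); p,d=z["p"],z["d"]; W=cloud("top",d); Z=W[:,:,2]
def rect(mask,u0,u1,v0,v1,name,zz):
    m=np.zeros(mask.shape,np.uint8); m[v0:v1,u0:u1]=mask[v0:v1,u0:u1]
    n,l,st,ce=cv2.connectedComponentsWithStats(m)
    if n<2: print(name,"none");return
    i=1+np.argmax(st[1:,4]); pts=np.argwhere(l==i)[:,::-1]
    w=np.array([ray("top",u,v,zz)[:2] for u,v in pts]).astype(np.float32)*1000
    r=cv2.minAreaRect(w); print(name,st[i],np.round(r[0],1),np.round(r[1],1),round(r[2],1),"z",np.nanmedian(Z[l==i]).round(4))
rect((Z>.0045),155,250,180,240,"disp",.008)
rect((Z>.0025)&(Z<.06),290,370,170,255,"tray",.010)
g=(p[:,:,1].astype(int)>p[:,:,0]+60)
for n,b in(("g1",(255,290,180,205)),("g2",(255,290,215,240))): rect(g,*b,n,.02)
# crop-pixel features: (crop u,v,z)
for n,u,v,h in [("mark",184,141,.044),("lipTL",40,90,.014),("lipBL",44,220,.014),("baseTR",312,73,.008),("baseBR",316,201,.008),("plateTR",334,97,.044),("plateBR",337,171,.044),("trayTL",528,33,.014),("trayTR",740,22,.014),("trayBR",750,249,.014),("trayBL",540,266,.014)]:
    print(n,(ray("top",150+u/3.6-.4,170+v/3.6-.4,h)*1000).round(1))
print([(u,round(float(Z[210,u])*1000)) for u in range(156,250,3)])
for v in (60,85,92,97,105,120): print(v,np.round(W[v,200],3),np.round(W[v,320],3))
s=np.load("side0.npz"); Ws=cloud("side",s["d"])
for u,v in((258,212),(240,192),(268,262)): print(u,v,Ws[v,u].round(3))
E
```

```text
disp [ 159  190   86   41 2909] [505.1 367.7] [ 79.6 175.7] 1.7 z 0.0135
tray [ 290  170   80   82 3520] [496.  100.2] [164.8 155.5] 7.4 z 0.0055
g1 [270 185  11  13 107] [540.4 214.3] [20.8 25. ] 88.7 z 0.0299
g2 [261 223  12  12 109] [463.7 234.2] [21.9 23.3] 43.7 z 0.029
mark [505.8 365.4  44. ]
lipTL [538.8 451.8  14. ]
lipBL [463.8 450.3  14. ]
baseTR [545.6 295.3   8. ]
baseBR [471.1 294.4   8. ]
plateTR [528.6 280.9  44. ]
plateBR [486.9 280.   44. ]
trayTL [565.6 169.2  14. ]
trayTR [569.3  45.6  14. ]
trayBR [437.4  44.   14. ]
trayBL [430.5 165.8  14. ]
[(156, 3), (159, 0), (162, 12), (165, 10), (168, 11), (171, 11), (174, 6), (177, 8), (180, 11), (183, 10), (186, 10), (189, 55), (192, 46), (195, 46), (198, 47), (201, 47), (204, 44), (207, 44), (210, 47), (213, 55), (216, 16), (219, 19), (222, 17), (225, 18), (228, 21), (231, 18), (234, 23), (237, 28), (240, 47), (243, 17), (246, 5), (249, 4)]
60 [0.62  0.29  0.602] [0.617 0.173 0.602]
85 [0.596 0.29  0.599] [0.593 0.174 0.6  ]
92 [0.592 0.292 0.587] [0.593 0.171 0.577]
97 [0.592 0.294 0.569] [0.741 0.113 0.001]
105 [0.7   0.354 0.113] [0.724 0.114 0.002]
120 [0.689 0.365 0.033] [0.687 0.117 0.023]
258 212 [0.51  0.28  0.037]
240 192 [0.51  0.369 0.043]
268 262 [0.472 0.159 0.003]
```

```bash
python3 -m crank '[[[0,-3.14,3.87,0,0,0,0],[0,-3.14,3.87,0,0,0,0],[0,-3.14,3.87,0,0,0,0],[0,-3.14,3.87,0,0,0,0],[0,-3.14,3.87,0,0,0,0],[0,-3.14,3.87,0,0,0,0],[0,-3.14,3.87,0,0,0,0],[0,-3.14,3.87,0,0,0,0],[0,-3.14,3.87,0,0,0,0],[0,-3.14,3.87,0,0,0,0],[0,-3.14,3.87,0,0,0,0],[0,-3.14,3.87,0,0,0,0],[0,-3.14,3.87,0,0,0,0],[0,-3.14,3.87,0,0,0,0],[0,-3.14,3.87,0,0,0,0],[0,-3.14,3.87,0,0,0,0],[0,-3.14,3.87,0,0,0,0],[0,-3.14,3.87,0,0,0,0]]]' 20
```

```text
t: 2.35
tcp_pos: [0.5058, 0.2547, 0.2263]
ee_rot: [-0.0, -0.211, 0.977, -0.0]
contact_force: [1.0, 0.9, 0.1]
finger_gap: 0.0005
finger_force: 0.0
```

```bash
python3 -m crank '[[[0,0,0,0,0,0,-0.17],[0,0,0,0,0,0,-0.17],[0,0,0,0,0,0,-0.17],[0,0,0,0,0,0,-0.17],[0,0,0,0,0,0,-0.17],[0,0,0,0,0,0,-0.17],[0,0,0,0,0,0,-0.17],[0,0,0,0,0,0,0]]]'; python3 -c "
from station import *;s=read_state();print(s['q'],s['contact_force'])"
```

```text
t: 3.35
tcp_pos: [0.5056, 0.253, 0.2262]
ee_rot: [0.0, 0.722, -0.691, -0.0]
contact_force: [-0.3, 0.6, -0.1]
finger_gap: 0.0007
finger_force: 0.0
[ 8.10034375e-01  1.79856662e-01 -2.33864461e-01 -1.88105023e-04
 -1.15766331e+00 -7.66150027e-01] [-0.34754023  0.64697293 -0.1155641 ]
```

```bash
python3 -m crank '[[[0,0,-0.55,4.5,0,0,0],[0,0,0,4.5,0,0,0],[0,0,0,4.5,0,0,0],[0,0,0,4.5,0,0,0],[0,0,0,2.2,0,0,0],[0,0,0,0,0,0,0],[0,-0.8,0,0,0,0,0],[0,-0.8,0,0,0,0,0],[0,-0.8,0,0,0,0,0],[0,-0.8,0,0,0,0,0],[0,-0.8,0,0,0,0,0],[0,0,0,0,0,0,0]]]'
```

```text
t: 4.85
tcp_pos: [0.5101, 0.2934, 0.0259]
ee_rot: [-0.0, 0.723, -0.691, 0.001]
contact_force: [2.7, -3.8, 3.2]
finger_gap: 0.0005
finger_force: 2.6
```

```bash
python3 -m crank '[[[0,-0.8,0,0,0,0,0],[0,-0.8,0,0,0,0,0],[0,-0.6,0,0,0,0,0],[0,0,0,0,0,0,0]]]'; python3 -m crank '[[[0,-0.4,0,0,0,0,0],[0,0,0,0,0,0,0]]]'
```

```text
t: 5.35
tcp_pos: [0.509, 0.3149, 0.0258]
ee_rot: [0.0, 0.723, -0.691, 0.001]
contact_force: [3.7, -7.4, 3.6]
finger_gap: 0.0005
finger_force: 3.6
t: 5.6
tcp_pos: [0.5088, 0.3166, 0.0258]
ee_rot: [0.002, 0.723, -0.691, 0.001]
contact_force: [6.8, -14.9, 6.6]
finger_gap: -0.0
finger_force: 7.7
```

The force has passed the 8 N of the spring, so the slide is on its stop. I'll press a little more, then back off.

```bash
python3 -m crank '[[[0,-0.2,0,0,0,0,0],[0,0,0,0,0,0,0]]]'; python3 -m crank '[[[0,1,0,0,0,0,0],[0,1,0,0,0,0,0],[0,1,0,0,0,0,0],[0,1,0,0,0,0,0],[0,1,0,0,0,0,0],[0,1,0,0,0,0,0],[0,0.8,0,0,0,0,0],[0,0,0,-4.5,0,0,0],[0,0,0,-4.5,0,0,0],[0,0,0,-3,0,0,0],[0,0,0,0,0,0,0]]]'
python3 - <<'E'
from h import *
for n in("top","side"):
    p,d=grab_frame(n); np.savez(f"{n}1.npz",p=p,d=d)
    q=p[170:260,150:290] if n=="top" else p[165:285,180:320]
    cv2.imwrite(f"pics/{n}1.png",cv2.resize(q,None,fx=4.2,fy=4.2,interpolation=cv2.INTER_CUBIC)[:,:,::-1])
E
```

```text
t: 5.85
tcp_pos: [0.5088, 0.3167, 0.0258]
ee_rot: [0.003, 0.722, -0.691, 0.002]
contact_force: [10.0, -21.4, 9.0]
finger_gap: 0.0004
finger_force: 11.1
t: 7.22
tcp_pos: [0.5126, 0.2544, 0.1474]
ee_rot: [-0.003, 0.723, -0.691, 0.0]
contact_force: [0.5, 0.1, -1.2]
finger_gap: 0.0006
finger_force: 0.0
```

View pics/top1.png

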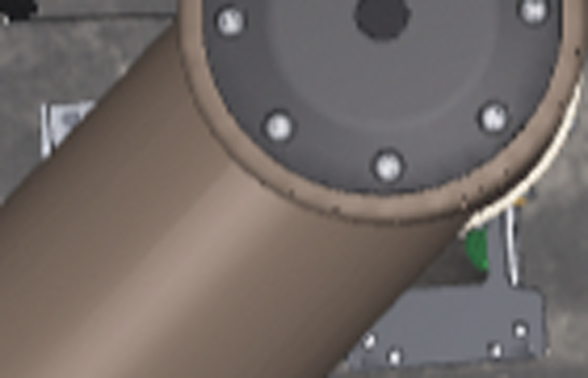

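View pics/side1.png

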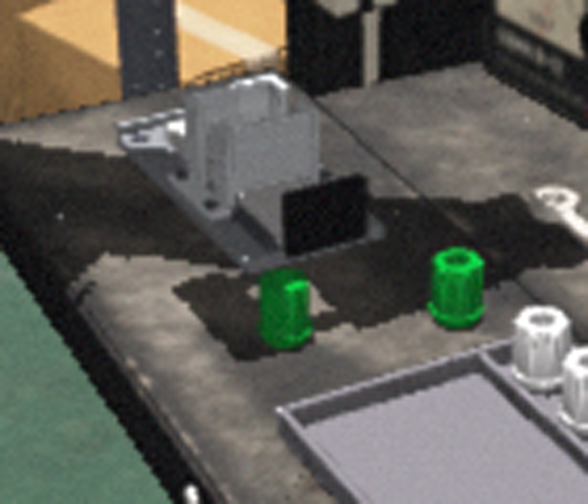

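Side view: the plate at (325,215) is back near the magazine at rest, but the apron is hidden; from the top the arm covers it. I'll move aside and look again.

```bash
python3 -m crank '[[[0.7,5.5,0,-2,0,0,0],[0.7,5.5,0,-2,0,0,0],[0.7,5.5,0,-2,0,0,0],[0.7,5.5,0,0,0,0,0],[0.7,0,0,0,0,0,0]]]'
python3 - <<'E'
from h import *
p,d=grab_frame("top"); np.savez(f"top2.npz",p=p,d=d)
cv2.imwrite(f"pics/top2.png",cv2.resize(p[170:260,150:290],None,fx=5,fy=5,interpolation=cv2.INTER_CUBIC)[:,:,::-1])
print(read_state()['q'])
E
```

```text
t: 7.95
tcp_pos: [0.5203, 0.0304, 0.2035]
ee_rot: [0.001, 0.721, -0.693, -0.001]
contact_force: [0.8, 0.2, 1.3]
finger_gap: 0.0446
finger_force: 0.0
[ 4.37427477e-01  1.24380607e-01 -3.56052150e-01 -4.15063235e-04
 -1.09228006e+00 -3.95455305e-01]
```

View pics/top2.png

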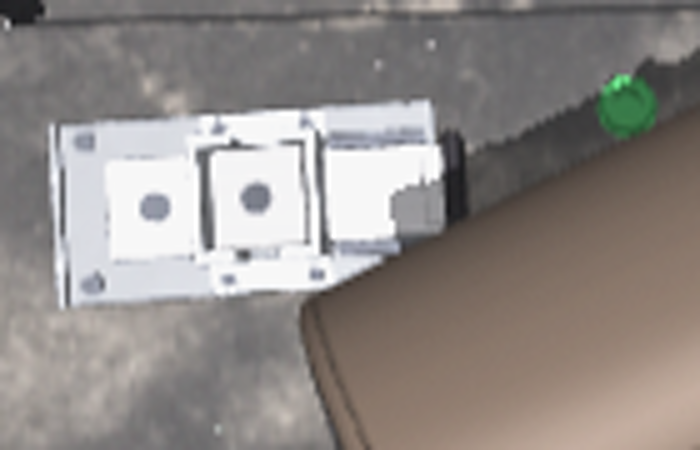

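The spacer is out: its mark is at crop (155,207), with edges 106–199 by 156–260. It is clear of the magazine, and the plate is back.

Run:
```python
from h import *
P=lambda u,v,h:ray("top",150+u/5-.4,170+v/5-.4,h)*1000
for n,u,v in(("mark",155,207),("TL",106,158),("TR",196,155),("BL",111,260),("BR",199,257)): print(n,P(u,v,.020).round(1))
s=P(155,207,.02)
t=np.array([513,31.4,0]); 
from scipy.spatial.transform import Rotation as R
st=read_state(); q=st["ee_rot"]; M=R.from_quat(np.r_[q[1:],q[0]]).as_matrix()
print("tool shift cm",(M.T@(np.r_[s[:2],200]/1000-st["tcp_pos"])*100).round(2), M.round(3))
```

```text
mark [503.4 410.   20. ]
TL [524.1 429.9  20. ]
TR [524.5 392.9  20. ]
BL [482.  428.4  20. ]
BR [482.4 392.2  20. ]
tool shift cm [-37.86   0.13   0.32] [[ 0.042 -0.999 -0.002]
 [-0.999 -0.042 -0.   ]
 [ 0.     0.002 -1.   ]]
```

```bash
python3 -m crank '[[[0.8,-5.4,0.02,0,0,0,0],[0.8,-5.4,0.02,0,0,0,0],[0.8,-5.4,0.02,0,0,0,0],[0.8,-5.4,0.02,0,0,0,0],[0.8,-5.4,0.02,0,0,0,0],[0.8,-5.4,0.02,0,0,0,0],[0.8,-5.5,0.01,0,0,0,0],[0.8,0,0,4.5,0,0,0],[0.8,0,0,4.5,0,0,0],[0.8,0,0,4.5,0,0,0],[0.8,0,0,3.5,0,0,0],[0.8,0,0,0,0,0,0]]]' 25
```

```text
t: 9.5
tcp_pos: [0.5004, 0.4108, 0.0305]
ee_rot: [0.004, 0.723, -0.691, 0.0]
contact_force: [0.1, 0.1, 1.1]
finger_gap: 0.0702
finger_force: 0.0
```

```bash
python3 -m crank '[[[0.8,0.05,-0.3,0.6,0,0,0],[0.8,0,0,0.7,0,0,0],[0.8,0,0,0.6,0,0,0],[0.8,0,0,0,0,0,0]]]'; python3 -m crank '[[[0.5,0,0,0,0,0,0],[0.2,0,0,0,0,0,0],[0.2,0,0,0,0,0,0],[0.2,0,0,0,0,0,0],[0.2,0,0,0,0,0,0]]]' 25
```

```text
t: 10.0
tcp_pos: [0.5057, 0.4116, 0.0155]
ee_rot: [0.0, 0.723, -0.691, -0.0]
contact_force: [0.0, -0.2, 0.5]
finger_gap: 0.0704
finger_force: 0.0
t: 10.62
tcp_pos: [0.5058, 0.4118, 0.0157]
ee_rot: [-0.0, 0.723, -0.691, -0.0]
contact_force: [-1.9, -0.3, 1.3]
finger_gap: 0.0392
finger_force: 25.0
```

Gripped, but only the top 4 mm is engaged. I'll reopen, go 4 mm deeper and regrip.

```bash
python3 -m crank '[[[0.7,0,0,0,0,0,0],[0.7,0,0,0,0,0,0],[0.7,0,0,0.25,0,0,0],[0.7,0,0,0.2,0,0,0],[0.7,0,0,0,0,0,0]]]'; python3 -m crank '[[[0.3,0,0,0,0,0,0],[0.2,0,0,0,0,0,0],[0.2,0,0,0,0,0,0],[0.2,0,0,0,0,0,0]]]' 30;  python3 -m crank '[[[0.2,0,0,-1,0,0,0],[0.2,0,0,-2,0,0,0],[0.2,0,0,-4,0,0,0],[0.2,0,0,-5,0,0,0],[0.2,0,0,0,0,0,0]]]'
```

```text
t: 11.25
tcp_pos: [0.5057, 0.4116, 0.0107]
ee_rot: [0.0, 0.723, -0.691, 0.0]
contact_force: [-0.2, -0.6, -0.4]
finger_gap: 0.0612
finger_force: 0.0
t: 11.75
tcp_pos: [0.5059, 0.4118, 0.0111]
ee_rot: [-0.0, 0.723, -0.691, 0.0]
contact_force: [-0.3, 0.4, -0.3]
finger_gap: 0.0393
finger_force: 30.0
t: 12.38
tcp_pos: [0.5078, 0.4139, 0.1368]
ee_rot: [-0.004, 0.723, -0.691, -0.0]
contact_force: [0.9, -0.5, -1.6]
finger_gap: 0.0394
finger_force: 30.0
```

```bash
python3 -m crank '[[[0.2,4.35,0.53,0,0,0,0],[0.2,4.35,0.53,0,0,0,0],[0.2,4.35,0.53,0,0,0,0],[0.2,4.35,0.53,0,0,0,0],[0.2,4.35,0.53,0,0,0,0],[0.2,4.35,0.53,0,0,0,0],[0.2,4.35,0.53,0,0,0,0],[0.2,0,0,0,0,0,0.175],[0.2,0,0,0,0,0,0.175],[0.2,0,0,0,0,0,0.175],[0.2,0,0,0,0,0,0.175],[0.2,0,0,0,0,0,0.175],[0.2,0,0,0,0,0,0.175],[0.2,0,0,0,0,0,0.175],[0.2,0,0,0,0,0,0.175],[0.2,0,0,0,0,0,0.175],[0.2,0,0,0,0,0,0]]]'
```

```text
t: 14.5
tcp_pos: [0.4821, 0.1058, 0.1309]
ee_rot: [-0.0, -0.021, 1.0, -0.0]
contact_force: [-0.2, -0.4, -0.8]
finger_gap: 0.0393
finger_force: 30.0
```

```bash
python3 -m crank '[[[0.2,0,0,3,0,0,0],[0.2,0,0,3,0,0,0],[0.2,0,0,3,0,0,0],[0.2,0,0,1.5,0,0,0],[0.2,0,0,1,0,0,0],[0.2,0,0,0.4,0,0,0],[0.2,0,0,0,0,0,0]]]'; python3 -m crank '[[[0.2,0,0,0.3,0,0,0],[0.2,0,0,0.2,0,0,0],[0.2,0,0,0,0,0,0]]]'
```

```text
t: 15.38
tcp_pos: [0.4843, 0.1062, 0.0133]
ee_rot: [0.001, -0.022, 1.0, 0.0]
contact_force: [3.0, -3.4, 5.7]
finger_gap: 0.0392
finger_force: 30.0
t: 15.75
tcp_pos: [0.4855, 0.1067, 0.0092]
ee_rot: [0.003, -0.023, 1.0, 0.001]
contact_force: [4.2, -4.7, 11.5]
finger_gap: 0.0398
finger_force: 30.0
```

Run:
```python
from h import *
p,d=grab_frame("side"); cv2.imwrite("pics/side3.png",cv2.resize(p[215:315,215:365],None,fx=5,fy=5,interpolation=cv2.INTER_CUBIC)[:,:,::-1])
s=read_state();print(s["contact_force"],s["moment"])
```

```text
[ 4.73091647 -4.65874024 11.05341781] [-1.85392245 -1.54946576  0.03205702]
```

View pics/side3.png

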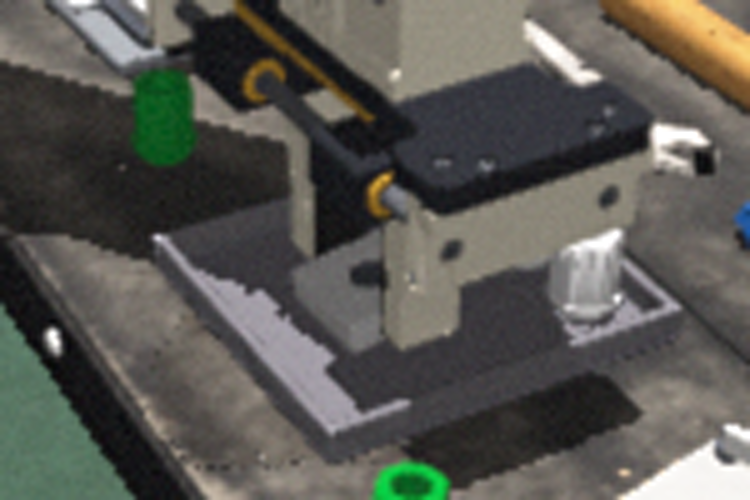

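The spacer is held flat (350,300), but the near jaw's carrier block (right end about (600,230)) overhangs in +x and presses on the nut at (590,270). The early force and its moment arm agree with that. I'll lift, turn half a turn so the overhang faces −x, and lower again.

```bash
python3 -m crank '[[[0.2,0,0,-1,0,0,0],[0.2,0,0,-4,0,0,0],[0.2,0,0,-4,0,0,0],[0.2,0,0,0,0,0,-0.185],[0.2,0,0,0,0,0,-0.185],[0.2,0,0,0,0,0,-0.185],[0.2,0,0,0,0,0,-0.185],[0.2,0,0,0,0,0,-0.185],[0.2,0,0,0,0,0,-0.185],[0.2,0,0,0,0,0,-0.185],[0.2,0,0,0,0,0,-0.185],[0.2,0,0,0,0,0,-0.185]]]'; python3 -m crank '[[[0.2,0,0,0,0,0,-0.185],[0.2,0,0,0,0,0,-0.185],[0.2,0,0,0,0,0,-0.185],[0.2,0,0,0,0,0,-0.185],[0.2,0,0,0,0,0,-0.185],[0.2,0,0,0,0,0,-0.185],[0.2,0,0,0,0,0,-0.185],[0.2,0,0,0,0,0,-0.185],[0.2,0,0,0,0,0,0]]]'
python3 - <<'E'
from h import *
p,d=grab_frame("side"); cv2.imwrite("pics/side4.png",cv2.resize(p[165:325,215:365],None,fx=3.7,fy=3.7,interpolation=cv2.INTER_CUBIC)[:,:,::-1])
E
```

```text
t: 17.3
tcp_pos: [0.4821, 0.1059, 0.0974]
ee_rot: [0.0, 0.756, -0.655, -0.0]
contact_force: [-0.9, -0.2, -0.2]
finger_gap: 0.0395
finger_force: 30.0
t: 18.42
tcp_pos: [0.4822, 0.1059, 0.0974]
ee_rot: [-0.0, 1.0, 0.022, -0.0]
contact_force: [-0.1, -0.3, -1.4]
finger_gap: 0.0397
finger_force: 30.0
```

View pics/side4.png

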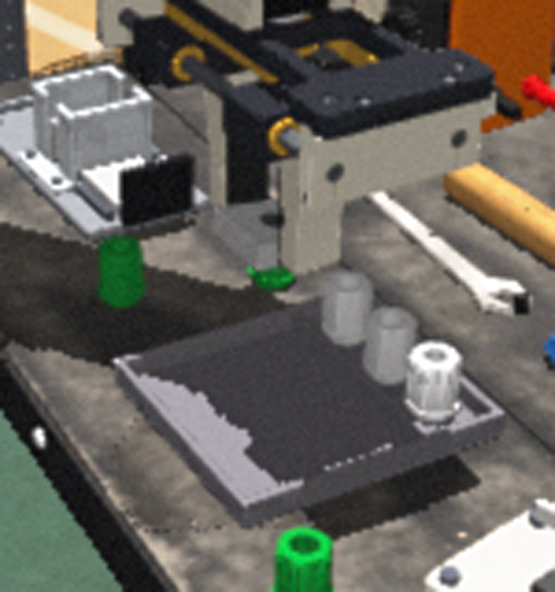

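The same overhang shows again at (290–490,150), so the gripper is point-symmetric: the −y jaw always overhangs +x. Turned 45°, with the jaws at (−,−) and (+,+), all of it stays within about 36 mm in x, clear of the nuts and walls. All three nuts still stand, at (347,305), (390,345) and (434,380).

```bash
python3 -m crank '[[[0.2,0,0,0,0,0,0.158],[0.2,0,0,0,0,0,0.158],[0.2,0,0,0,0,0,0.158],[0.2,0,0,0,0,0,0.158],[0.2,0,0,0,0,0,0.158],[0.2,0,0,2,0,0,0],[0.2,0,0,3,0,0,0],[0.2,0,0,2,0,0,0],[0.2,0,0,1,0,0,0],[0.2,0,0,0.4,0,0,0],[0.2,0,0,0,0,0,0]]]'; python3 -m crank '[[[0.2,0,0,0.2,0,0,0],[0.2,0,0,0.1,0,0,0],[0.2,0,0,0,0,0,0]]]'
```

```text
t: 19.85
tcp_pos: [0.4828, 0.1061, 0.0134]
ee_rot: [-0.0, 0.931, -0.365, 0.0]
contact_force: [-0.9, -0.4, 0.0]
finger_gap: 0.0392
finger_force: 30.0
t: 20.23
tcp_pos: [0.4825, 0.106, 0.0102]
ee_rot: [-0.0, 0.931, -0.364, 0.0]
contact_force: [-0.0, -0.3, -1.0]
finger_gap: 0.0396
finger_force: 30.0
```

No contact force now at this height. I'll lower the rest of the way.

```bash
python3 -m crank '[[[0.2,0,0,0.2,0,0,0],[0.2,0,0,0.1,0,0,0],[0.2,0,0,0,0,0,0]]]'; python3 -m crank '[[[0.2,0,0,0.1,0,0,0],[0.2,0,0,0,0,0,0]]]'
```

```text
t: 20.6
tcp_pos: [0.4826, 0.1063, 0.008]
ee_rot: [-0.0, 0.931, -0.364, 0.0]
contact_force: [-5.4, 2.3, 11.9]
finger_gap: 0.0396
finger_force: 30.0
t: 20.85
tcp_pos: [0.4826, 0.1064, 0.0071]
ee_rot: [-0.0, 0.931, -0.364, 0.0]
contact_force: [-6.4, 2.9, 13.4]
finger_gap: 0.0398
finger_force: 30.0
```

```bash
python3 -m crank '[[[0.5,0,0,0,0,0,0],[0.58,0,0,0,0,0,0],[0.6,0,0,0,0,0,0],[0.6,0,0,-0.5,0,0,0],[0.6,0,0,-2,0,0,0],[0.6,0,0,-4,0,0,0],[0.6,0,0,-5,0,0,0],[0.6,0,0,-5,0,0,0],[0.6,0,0,0,0,0,0]]]'
```

```text
t: 21.98
tcp_pos: [0.4847, 0.1071, 0.1755]
ee_rot: [-0.003, 0.931, -0.364, 0.003]
contact_force: [-0.1, 0.2, -0.6]
finger_gap: 0.0525
finger_force: 0.0
```

Run:
```python
from h import *
p,d=grab_frame("side"); W=cloud("side",d); cv2.imwrite("pics/side5.png",cv2.resize(p[165:325,195:365],None,fx=3.7,fy=3.7,interpolation=cv2.INTER_CUBIC)[:,:,::-1])
Z=W[...,2]; m=(abs(W[...,0]-.483)<.04)&(abs(W[...,1]-.106)<.045)&(Z>.009)&(Z<.03)
print(m.sum(),np.nanmedian(W[m],0), "fit",np.linalg.lstsq(np.c_[W[m][:,:2],np.ones(m.sum())],W[m][:,2],rcond=None)[0])
```

```text
381 [0.48085278 0.10204284 0.01401938] fit [0.00893954 0.03192672 0.00620847]
```

View pics/side5.png

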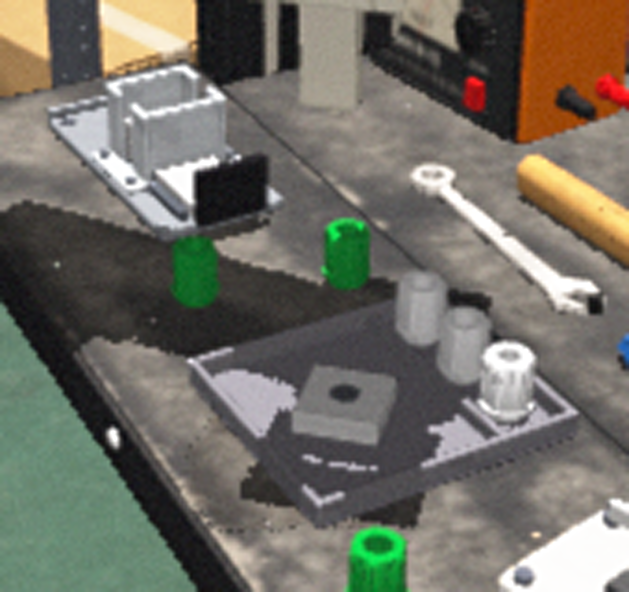

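The spacer lies flat near the middle of the pocket, with its mark at (345,393). The nuts stand, the slide is back, and the gripper is clear.

```bash
python3 -c "
from station import *
print(job_done())"
```

```text
the job is handed in; nothing more can be done
None
```

I handed the job in at about 22 s; no verdict came back. One spacer came out and lies flat near the middle of the large pocket, the slide is back at rest, and the three wheel nuts still stand, though the gripper rested on one with up to about 11 N on the first try at lowering.

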